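# Light the gauge panel for its photo

### The arm

A 6-joint arm with a two-finger parallel gripper is mounted at the origin on the work surface. World frame = base frame: x ahead of the robot, y to its left, z up, the work surface at z = 0. Lengths are in m, angles in rad, forces in N, time in s.
With the tool pointing down it reaches from about 0.35 to 0.775 m from the base axis. Payload 5.5 kg.
Tool frame: the origin (TCP) lies on the centre line of the jaws, within the pads' length; the fingertips stand 11 mm ahead of it and the grasp point (between the pads) lies 8 mm behind it; z points along the fingers, y is the direction in which the jaws open and shut (so a half turn about z gives the same grasp; the last joint's range is limited). The gripper opens to 85 mm and grips with 20 to 120 N. Pads are 22 mm wide; open, the fingers measure 114 mm over their backs; the gripper's body (76 mm by 85 mm) begins 54 mm behind the grasp point. The pads swing forward as they close: fully open they stand 13 mm farther back than shut.
Start: joints at [-1.395, 0.313, 0.046, 1.304, 0, 1.431], TCP at [0.179, -0.547, 0.242] pointing down, gripper open.
Joint ranges: [-2.76, 2.76], [-0.86, 1.69], [-1.03, 1.26], [-2.2, 2.34], [-1.47, 1.5], [-3.14, 3.14]. Speed limits (rad/s): [2.57, 2.57, 3.14, 3.14, 3.14, 3.14].

### API

Orientations are given as a unit quaternion [w, x, y, z].
In Python, from workcell import env, imaging, order gives the robot as it stands. The module is installed in compiled form; this text tells all that it offers.
- The arm moves only by the tool move_arm, never from a script. Its argument "deltas" is one flat list of numbers, 7 for each row, row after row: the gripper's target within -1 to 1 (shut at 1, half-way at 0, fully open at -1), then the shift along the tool's x, y, z in m, then the turn, a rotation vector about the tool's x, y, z in degrees. In form: [jaw, tx, ty, tz, ax, ay, az, jaw, tx, ty, tz, ax, ay, az, ...]. A call has 1 to 10 rows; each row shifts and turns the commanded pose from where the row before left it, along the tool's axes as they then stand; what a row does not reach is not made up. A row lasts 1/8 s, in which the tool goes at most 62.5 mm and 10.7 degrees, less where a joint would pass 70% of its speed; a pose out of reach is approached as far as the arm can. A call is refused whole if a number of a shift passes 0.0625 or a number of a turn 10.7, either way. A call with a gripper value outside its range is refused whole. The fingers move at their own pace and stop on an object; "squeeze" is the grip in N (left out, the last holds). Time passes only in rows, so rows that do not move let the fingers close. It gives the time, the measured TCP pose, the force and the opening at its end, in the units of the state.
- env.get_state(): the state, without advancing time (a new reading comes with each control period).
- imaging.read_camera(name): name is "side" or "top"; returns a dict with "img" (384x512x3 uint8, red, green, blue), "z_map" (384x512 float32, m along the optical axis (not along the pixel's ray), 0 where there is no reading), "fx", "fy", "cx", "cy" (pixels), "rvec" (rotation vector, rad) and "tvec" (3), from world to camera coordinates, as OpenCV has them. Camera axes: x right, y down, z forward; pixel columns grow to the right and rows downward; lengths in m; the calibration is good to about 2 mm. A picture is of the moment at which its call begins.
- order.hand_in(): hands the job in, once; it reports no verdict.
Trained networks look in a picture, given as the dict that the camera call returned (one of the last four; its "shot" number tells which), for a name from the list of things; names that differ only in an ending like _2 or _b are one class to them, and where a whole thing is asked for, a point or a joint stands for the part that bears it (a point fixed in the world has none). Each returns a list of dicts, best first, with "confidence" (0 to 1); they miss things now and then, are a little off and sometimes report something else, mostly with a low value. They report only what shows in the picture. A call takes as long as a camera call. They do not tell look-alikes from the thing itself.
- imaging.recognise(picture, thing): "centre" ([column, row] in pixels, amid what is visible of it).
- imaging.cut_out(picture, thing): "mask" (384x512 bool, what is visible of it) and "centre" ([column, row] in pixels, amid what is visible of it).
The state is a dict: "clock": time; "joint_pos": joint angles; "qvel": joint speeds; "tau": joint torques, N m; "tcp_pos": TCP position; "orientation": TCP orientation; "wrist_force": force on the tool from outside, world axes, zero at the start; "ft_torque": the same for the moment, N m; "finger_gap": finger opening in m.
Only numpy, scipy, OpenCV 4.12 (cv2) and the standard library are available. Lean on these libraries where they do the work, as an engineer would, in place of code of your own. Each camera call takes 0.05 s, during which the arm holds its last target.

### The job

At the market stall, get the old gauge panel ready for its photo: take it out of the slotted wooden stand and lean it back a little (about 15 degrees) against the front of the small suitcase, its foot on the table and its dials facing outwards, square to the suitcase, and let go of it. Then pull the spring-loaded shutter of the lamp box out by its upright grip until the pointer is level with the index tab on top of the box, and finish while still holding it there, because it springs shut if released. Leave the headlamp, the pulley and the wrench where they are.

Things in the scene. Friction and masses are not known exactly. Their poses are not given: they have to be found in the camera images.
- panel_center (a point): Centre of the gauge panel, a loose dark brown plate, 0.3 to 0.5 kg: 12 mm thick (x), 150 wide (y), 180 tall (z, up); its foot is 90 mm below. Two dials stick out 9.5 mm from its -x face, 65 to 119 mm above the foot, up to 63 mm from the middle. The top 60 mm can be gripped across the thickness. It starts upright in the stand's groove, dials roughly towards the robot.
- stand: The fixed wooden display stand, 120 (x) x 170 (y) mm, origin at the centre of its underside. The panel stands in its middle groove, which runs along y, is 16 mm wide, and has its floor 12 mm and its wall tops 60 mm above the table; low ribs (26 mm high) run along its front and back edges.
- suitcase: Small dark suitcase lying flat, fixed (heavy), 240 (x) x 320 (y) x 130 mm high, edges rounded by 6 mm; origin at the centre of its underside. Its front is the upright face at its own x = -120 mm, facing the robot; the panel leans against that face's top edge, the panel's x roughly along the suitcase's x, its top tipped towards the suitcase.
- lampbox: The grey lamp box, fixed, 240 (x) x 110 (y) x 100 mm high, origin at the centre of its underside. Its lit window is in its +y side; the shutter runs along its top. Pulling the shutter out means moving its grip along the box's own -x (broadly towards the robot).
- grip (a point): Centre of the shutter's upright black grip, a tab 14 mm (x) by 40 mm (y) rising from 7 mm to 57 mm above the lamp box's top; this point is 34 mm above that top. Best pinched from above across the 14 mm. Axes as the lamp box.
- pointer (a point): Tip of the small white pointer (6 mm wide) that sticks out sideways (-y of the lamp box) from the shutter, 36 mm beside the middle of the grip and at the same place along the box's x; it moves with the shutter. Axes as the lamp box.
- mark_line (a point): White index tab standing on the lamp box's top at the pointer's side: 6 mm thick (x), 16 mm wide, 12 mm high; this point is on its end towards the pointer. The pointer is level with it when both have the same place along the lamp box's x. It is set 45 to 75 mm out from the pointer's rest position.
- shutter (a joint): How far the shutter is pulled out, m: 0 shut (rest, spring pressed), grows along the lamp box's -x, stop at 0.09. A spring pulls it shut with about 3 N at 0 and 80 N/m more as it is drawn out (about 8 N at 60 mm).
- headlamp: Bystander: a loose steel headlamp standing on the table, 110 mm across, 73 mm high, origin at its underside's centre.
- pulley: Bystander: a loose dark steel pulley ring lying flat, 68 mm across, 30 mm high, origin at its underside's centre.
- wrench: Bystander: a loose steel wrench lying on the table along its x.
Not all that is in view belongs to the job. Of the things that look like the part that bears panel_center, the smallest one is meant.

How it is judged:
On the way:
1. The panel leans back against the suitcase, dials outwards, foot on the table, and has been let go (angle between panel_center's own x axis and vertical between 1.68 and 2.13 rad and angle between panel_center's own z axis and vertical below 0.56 rad and angle between the y axis of panel_center and the y axis of suitcase, either way round below 0.26 rad and contact force between panel and suitcase above 0.05 N and height (world z) of panel_center below 0.1 m and x of panel_center in the frame of suitcase below -0.11 m and contact force between the fingers and panel below 0.05 N and linear speed of panel below 0.03 m/s), for 0.3 s.
At the end, for the whole second after the job is handed in: The panel rests untouched on the table, leaning back 6 to 32 degrees against the suitcase's front, dials outwards, within 15 degrees of square to it; the fingers still hold the shutter, at rest, with its pointer within 6 mm of the index tab along the lamp box, and nothing else holds it (all of step 1 and contact force between the arm and panel below 0.05 N and x of pointer in the frame of mark_line between -0.006 and 0.006 m and velocity of joint shutter between -0.02 and 0.02 m/s and contact force between the fingers and shutter above 2 N and contact force between panel and shutter below 0.05 N); the arm keeps its last pose, push and grip.
It fails at once if The headlamp, pulley or wrench is moved more than 30 mm (distance of any of headlamp, pulley, wrench from where it was at the start of the episode above 0.03 m).
It fails at once if The panel is dropped or tipped over flat (angle between panel_center's own z axis and vertical above 1.1 rad).
It also fails if it takes over 48 s, if anything falls off the work surface, if the arm or the gripper's body presses on something with over 40 N, if the wrist force passes 120 N, or if a joint passes its speed limit or range.

## Working session

There is one attempt and no reset: what is moved stays moved. The work goes in short steps, Python scripts to look and compute and a tool call to move; the robot and the scene stay as the last step left them, time stands still between calls to the robot, and variables do not carry over. Pictures are saved under pics/ and viewed, and the job is handed in when it is done.

Besides the shell and the picture viewer there is one more tool, called after "Request:" in YAML: its name, and indented under it one key for each argument. move_arm: Moves the arm, as the interface text tells. Its arguments: {"type":"object","properties":{"deltas":{"type":"array"},"squeeze":{"type":"number"}},"required":["deltas"]}

```bash
ls; mkdir -p pics; cat > h.py <<'E'
import numpy as np, cv2
from workcell import env, imaging, order
def shot(cam,name=None):
    p=imaging.read_camera(cam)
    if name: cv2.imwrite(f'pics/{name}.png',cv2.cvtColor(p['img'],cv2.COLOR_RGB2BGR))
    return p
def cloud(p):
    R,_=cv2.Rodrigues(np.array(p['rvec'],float)); t=np.array(p['tvec'],float).ravel()
    z=p['z_map']; v,u=np.mgrid[:384,:512]
    c=np.stack([(u-p['cx'])/p['fx']*z,(v-p['cy'])/p['fy']*z,z],-1)
    w=(c-t)@R
    w[z==0]=np.nan
    return w
E
python3 - <<'E'
from h import *
np.set_printoptions(precision=4,suppress=True)
print(env.get_state())
for cam in ['side','top']:
    p=shot(cam,cam+'0'); np.savez(cam+'0.npz',**{k:v for k,v in p.items()})
    print({k:v for k,v in p.items() if k not in('img','z_map')})
    w=cloud(p)
    for n in ['panel_center','stand','suitcase','lampbox','grip','pointer','mark_line','headlamp','pulley','wrench']:
        for r in imaging.cut_out(p,n):
            m=r['mask']; q=w[m]; q=q[~np.isnan(q[:,0])]
            print(cam,n,round(r['confidence'],2),np.round(r['centre']),m.sum(), np.percentile(q,[3,50,97],axis=0).round(3).tolist() if len(q) else None)
E
```

```text
pics
{'clock': 0.0, 'joint_pos': array([-1.3946,  0.314 ,  0.045 ,  1.3036,  0.    ,  1.4312]), 'qvel': array([ 0.0011,  0.0014, -0.0004,  0.0008, -0.0002,  0.0006]), 'tau': array([ -0.0008, -48.0623,  29.8537,   0.0193,  -0.0001,   0.    ]), 'tcp_pos': array([ 0.1785, -0.5461,  0.2414]), 'orientation': array([-0.0009,  0.9876,  0.1572, -0.    ]), 'wrist_force': array([ 0.2189,  1.0441, -0.1195]), 'ft_torque': array([ 0.0603,  0.004 , -0.0245]), 'finger_gap': 0.08562831738223049}
{'fx': 364.01341525546025, 'fy': 364.01341525546025, 'cx': 254.2305636854521, 'cy': 196.73645570177334, 'rvec': array([ 0.3894, -2.6394,  1.4193]), 'tvec': array([0.4633, 0.158 , 1.0839]), 'shot': 1}
side panel_center 0.9 [348. 271.] 8891 [[0.08, 0.285, 0.013], [0.178, 0.308, 0.161], [0.278, 0.331, 0.26]]
side panel_center 0.85 [220. 307.] 2617 [[0.387, 0.375, 0.036], [0.402, 0.522, 0.196], [0.448, 0.56, 0.261]]
side panel_center 0.6 [261. 238.] 955 [[0.381, 0.143, 0.025], [0.391, 0.258, 0.132], [0.41, 0.291, 0.194]]
side panel_center 0.16 [274. 171.] 2602 [[0.358, -0.281, 0.011], [0.471, -0.185, 0.084], [0.
[... 1608 characters left out ...]
.] 3870 [[0.362, -0.288, 0.011], [0.475, -0.223, 0.1], [0.588, -0.167, 0.118]]
top grip 0.82 [330. 151.] 499 [[0.506, -0.252, 0.039], [0.526, -0.208, 0.107], [0.566, -0.174, 0.158]]
top pointer 0.75 [335. 152.] 552 [[0.499, -0.254, 0.037], [0.525, -0.211, 0.107], [0.559, -0.173, 0.158]]
top pointer 0.45 [187. 207.] 1890 [[0.338, 0.131, 0.007], [0.392, 0.209, 0.015], [0.453, 0.291, 0.063]]
top headlamp 0.97 [262. 202.] 1135 [[0.35, -0.063, 0.058], [0.396, -0.013, 0.068], [0.442, 0.035, 0.074]]
top pulley 0.73 [398. 117.] 427 [[0.625, -0.444, 0.005], [0.655, -0.414, 0.028], [0.685, -0.384, 0.033]]
top wrench 0.71 [127. 126.] 326 [[0.564, 0.37, 0.0], [0.636, 0.401, 0.007], [0.71, 0.438, 0.012]]
```

View pics/side0.png

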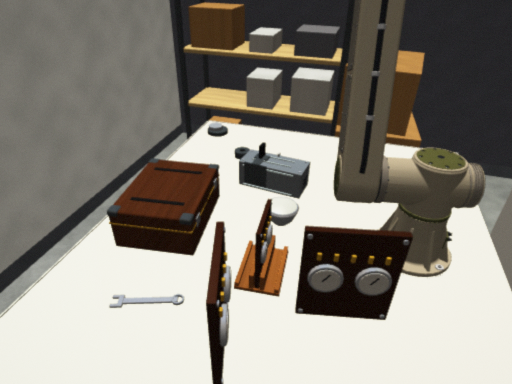

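View pics/top0.png

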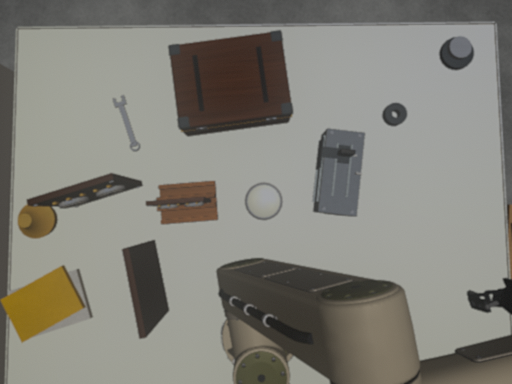

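```bash
python3 - <<'E'
from h import *
np.set_printoptions(precision=4,suppress=True)
P={c:dict(np.load(c+'0.npz')) for c in('side','top')}
W={c:cloud(P[c]) for c in P}
def pts(c,x0,x1,y0,y1,z0,z1):
    w=W[c]; m=(w[...,0]>x0)&(w[...,0]<x1)&(w[...,1]>y0)&(w[...,1]<y1)&(w[...,2]>z0)&(w[...,2]<z1)
    return w[m]
def rect(q):
    r=cv2.minAreaRect((q[:,:2]*1000).astype(np.float32)); return r
for c in P:
    print(c,'table',np.nanmedian(pts(c,.3,.8,-.5,.5,-.02,.006)[:,2]))
    q=pts(c,.57,.9,-.12,.28,.12,.15); print('suitcase top',len(q),rect(q),np.median(q[:,2]))
    q=pts(c,.32,.47,.11,.32,.07,.21); print('panel',len(q),rect(q),q[:,2].max())
    q=pts(c,.32,.47,.11,.32,.165,.21); print('panel top',len(q),rect(q),np.percentile(q,[1,50,99],axis=0))
    q=pts(c,.32,.47,.11,.32,.007,.035); print('stand low',len(q),rect(q))
    q=pts(c,.33,.62,-.32,-.13,.092,.106); print('lampbox top',len(q),rect(q),np.median(q[:,2]))
    q=pts(c,.33,.62,-.32,-.13,.085,.17); print('lampbox all',len(q),rect(q))
    q=pts(c,.33,.62,-.32,-.13,.13,.17); print('grip',len(q),rect(q),q[:,2].max())
    q=pts(c,.33,.62,-.32,-.13,.106,.13); print('mid',len(q)); 
for c,b in(('side',(220,130,330,310)),('top',(290,110,390,230))):
    im=cv2.cvtColor(P[c]['img'],cv2.COLOR_RGB2BGR); x0,y0,x1,y1=b
    im=cv2.resize(im[y0:y1,x0:x1],None,fx=4.5 if c=='top' else 3.3,fy=4.5 if c=='top' else 3.3,interpolation=cv2.INTER_CUBIC); cv2.imwrite(f'pics/{c}0c.png',im); print(im.shape)
E
```

```text
side table 0.0013355156911026252
suitcase top 4720 ((737.4252319335938, 75.47384643554688), (241.307373046875, 325.8931884765625), 7.180046558380127) 0.1315881894750985
panel 801 ((392.8099670410156, 215.96829223632812), (21.66205406188965, 153.79916381835938), 3.8976473808288574) 0.1955205335270212
panel top 307 ((396.8147277832031, 215.86793518066406), (13.846147537231445, 153.02383422851562), 3.73868989944458) [[0.3866 0.1457 0.1657]
 [0.3946 0.2332 0.1921]
 [0.4063 0.2916 0.1951]]
stand low 1425 ((397.1600341796875, 210.6602783203125), (118.7674331665039, 174.6071014404297), 3.2963762283325195)
lampbox top 982 ((478.15460205078125, -231.04421997070312), (122.06095886230469, 242.159912109375), 82.69265747070312) 0.10150298947198666
lampbox all 1290 ((478.175048828125, -230.88473510742188), (122.38251495361328, 242.159912109375), 82.69265747070312)
grip 64 ((525.2085571289062, -238.98526000976562), (39.5941276550293, 13.287725448608398), 80.24767303466797) 0.16101530217842477
mid 158
top table -0.00011734323029686219
suitcase top 9618 ((735.9356689453125, 76.96379089355469), (242.6
[... 239 characters left out ...]
25, 218.70828247070312), (13.777884483337402, 150.28311157226562), 3.8675425052642822) [[0.3863 0.1441 0.1698]
 [0.3956 0.2174 0.192 ]
 [0.4056 0.2917 0.1971]]
stand low 1489 ((393.6347351074219, 211.33773803710938), (128.41314697265625, 174.53656005859375), 2.0227859020233154)
lampbox top 3080 ((475.6570129394531, -229.00469970703125), (118.6264877319336, 239.8655242919922), 82.60301971435547) 0.09971935183424743
lampbox all 3503 ((475.6412048339844, -228.995361328125), (118.6847915649414, 239.90130615234375), 82.6459732055664)
grip 101 ((524.0545654296875, -238.5858154296875), (40.39738082885742, 13.72304916381836), 81.83052062988281) 0.16168362325577892
mid 245
(594, 363, 3)
(540, 450, 3)
```

```bash
python3 -c "
import cv2
im=cv2.imread('pics/top0.png')[165:235,135:230];cv2.imwrite('pics/top0s.png',cv2.resize(im,None,fx=8,fy=8,interpolation=cv2.INTER_CUBIC))"
```

```text
(no output)
```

View pics/top0c.png

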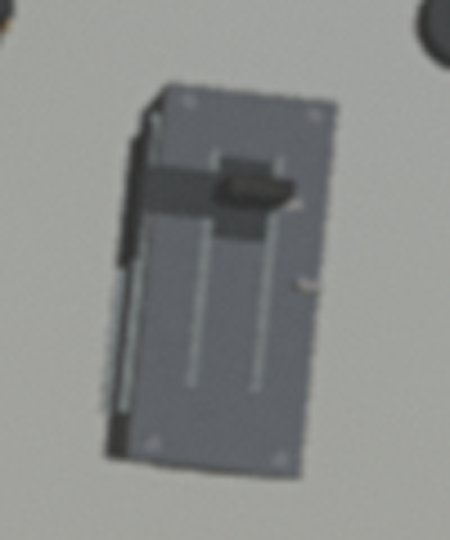

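View pics/side0c.png

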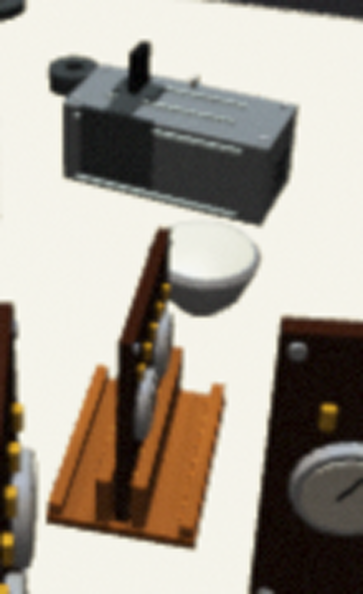

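View pics/top0s.png

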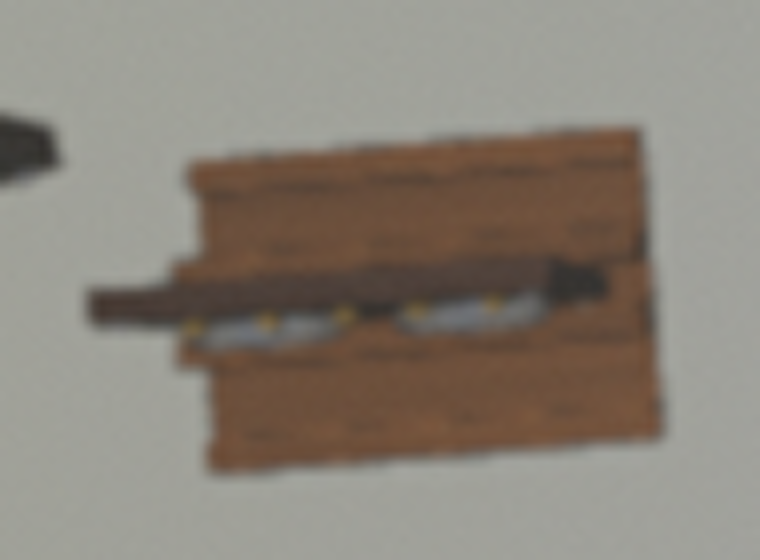

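```bash
cat >> h.py <<'E'
from scipy.spatial.transform import Rotation as Ro, Slerp
def Rq(q): return Ro.from_quat(np.roll(np.array(q,float),-1))
def tool(yaw,tilt=0):
    """tool y along heading yaw(deg), z down; tilt: top tipped along heading by tilt deg"""
    c,s=np.cos(np.radians(yaw)),np.sin(np.radians(yaw))
    y=np.array([c,s,0]);z=np.array([0,0,-1.]);x=np.cross(y,z)
    R=Ro.from_matrix(np.c_[x,y,z])
    return Ro.from_rotvec(np.radians(tilt)*np.array([-s,c,0]))*R
def rows(p0,R0,p1,R1,n):
    """equal steps; returns list of 6-number rows rounded"""
    p=np.array(p0,float);R=R0;out=[]
    sl=Slerp([0,1],Ro.concatenate([R0,R1]))
    for k in range(1,n+1):
        tp=np.array(p0)+(np.array(p1)-p0)*k/n; tR=sl([k/n])[0]
        d=np.round(R.inv().apply(tp-p),3); a=np.round((R.inv()*tR).as_rotvec(degrees=True),1)
        out.append((*d,*a)); p=p+R.apply(d); R=R*Ro.from_rotvec(a,degrees=True)
    return out,p,R
def show(p1,R1,n,st=None):
    st=st or env.get_state()
    o,p,R=rows(st['tcp_pos'],Rq(st['orientation']),p1,R1,n)
    for r in o: print('%.3f,%.3f,%.3f, %.1f,%.1f,%.1f'%r)
    print('end',p.round(4),'yerr deg',(R.inv()*R1).magnitude()*57.3)
    return p,R
def stt():
    s=env.get_state(); R=Rq(s['orientation']).as_matrix()
    print('t',round(s['clock'],2),'p',s['tcp_pos'].round(4),'y',R[:,1].round(3),'z',R[:,2].round(3),'F',s['wrist_force'].round(1),'gap',round(s['finger_gap'],4),'q',s['joint_pos'].round(2))
    return s
E
python3 - <<'E'
from h import *
stt()
p,R=show([.45,-.2,.31],tool(-30),12)
o,p,R=rows(p,R,[.396,.217,.26],tool(3.8),12)
for r in o: print('%.3f,%.3f,%.3f, %.1f,%.1f,%.1f'%r)
# pointer/tab rays
P=dict(np.load('top0.npz'));Rm,_=cv2.Rodrigues(P['rvec']);t=P['tvec']
def ray(u,v,z):
    d=Rm.T@np.array([(u-P['cx'])/P['fx'],(v-P['cy'])/P['fy'],1]);c=-Rm.T@t
    return c+d*(z-c[2])/d[2]
g=P['img'][110:230,290:390].astype(int)
# bright pixels on box
yaw=-7.4;bx=np.array([np.cos(np.radians(yaw)),np.sin(np.radians(yaw))])
for n,(u,v,zs) in {'pt':(290+295/4.5-.4,110+205/4.5-.4,(.103,.11,.12)),'tab':(290+307/4.5-.4,110+284/4.5-.4,(.106,.112))}.items():
    for z in zs:
        q=ray(u,v,z);print(n,z,q.round(4),'along',(q[:2]@bx).round(4))
print('grip along',np.array([.5245,-.2388])@bx)
w=cloud(P)
for (v,u) in [(155,355),(155,356),(173,357),(173,358),(173,359),(172,358),(174,358)]: print(u,v,w[v,u].round(4),P['img'][v,u])
E
```

```text
t 1.1 p [ 0.1786 -0.5466  0.2423] y [ 0.311 -0.951  0.   ] z [ 0. -0. -1.] F [-0.  -0.8  0.8] gap 0.0853 q [-1.39  0.31  0.05  1.3   0.    1.43]
0.030,-0.020,-0.006, 0.0,0.0,-3.5
0.032,-0.019,-0.005, 0.0,0.0,-3.5
0.033,-0.016,-0.006, 0.0,0.0,-3.5
0.034,-0.015,-0.006, 0.0,0.0,-3.5
0.034,-0.013,-0.005, 0.0,0.0,-3.5
0.035,-0.010,-0.006, 0.0,0.0,-3.5
0.036,-0.008,-0.005, 0.0,0.0,-3.4
0.036,-0.006,-0.006, 0.0,0.0,-3.5
0.037,-0.004,-0.006, 0.0,0.0,-3.5
0.036,-0.001,-0.005, 0.0,0.0,-3.5
0.037,0.000,-0.006, 0.0,0.0,-3.5
0.037,0.003,-0.006, 0.0,0.0,-3.5
end [ 0.45   -0.1995  0.3103] yerr deg 0.008385733030058932
0.028,-0.021,0.004, 0.0,0.0,-2.8
0.029,-0.020,0.004, 0.0,0.0,-2.8
0.029,-0.019,0.005, 0.0,0.0,-2.9
0.031,-0.016,0.004, 0.0,0.0,-2.8
0.031,-0.016,0.004, 0.0,0.0,-2.8
0.033,-0.014,0.004, 0.0,0.0,-2.8
0.032,-0.012,0.004, 0.0,0.0,-2.8
0.034,-0.011,0.005, 0.0,0.0,-2.8
0.034,-0.009,0.004, 0.0,0.0,-2.9
0.034,-0.007,0.004, 0.0,0.0,-2.8
0.034,-0.005,0.004, 0.0,0.0,-2.8
0.035,-0.004,0.004, 0.0,0.0,-2.8
pt 0.103 [ 0.5214 -0.2738  0.103 ] along 0.5523
pt 0.11 [ 0.5204 -0.2721  0.11  ] along 0.5512
pt 0.12 [ 0.5191 -0.2696  0.12  ] along 0.5495
tab 0.106 [ 0.4714 -0.2791  0.106 ] along 0.5035
tab 0.112 [ 0.4709 -0.2776  0.112 ] along 0.5027
grip along 0.5508879131326528
355 155 [ 0.5215 -0.2728  0.1054] [129 129 127]
356 155 [ 0.5214 -0.2755  0.1058] [125 126 126]
357 173 [ 0.4701 -0.2753  0.112 ] [124 123 121]
358 173 [ 0.4699 -0.2776  0.1137] [126 125 124]
359 173 [ 0.4704 -0.2817  0.1086] [127 126 125]
358 172 [ 0.4742 -0.282   0.097 ] [117 118 118]
358 174 [ 0.4673 -0.2779  0.1124] [111 111 109]
```

Request:
move_arm:
  deltas: [-1,0.03,-0.02,-0.006,0,0,-3.5,-1,0.032,-0.019,-0.006,0,0,-3.5,-1,0.033,-0.016,-0.006,0,0,-3.5,-1,0.034,-0.015,-0.006,0,0,-3.5,-1,0.034,-0.013,-0.006,0,0,-3.5,-1,0.035,-0.01,-0.006,0,0,-3.5,-1,0.036,-0.008,-0.006,0,0,-3.5,-1,0.036,-0.006,-0.006,0,0,-3.5,-1,0.037,-0.004,-0.006,0,0,-3.5,-1,0.036,-0.001,-0.005,0,0,-3.5]

```text
clock: 2.35
tcp_pos: [0.4053, -0.2571, 0.3017]
orientation: [0.0, 0.894, 0.448, 0.0]
wrist_force: [0.1, 0.4, 0.1]
finger_gap: 0.0853
```

```bash
python3 - <<'E'
from h import *
stt()
show([.396,.217,.26],tool(3.8),14)
E
```

```text
t 2.35 p [ 0.4053 -0.2571  0.3017] y [ 0.801 -0.599  0.001] z [ 0. -0. -1.] F [0.1 0.4 0.1] gap 0.0853 q [-0.73  0.12 -0.06  1.39 -0.    1.48]
0.027,-0.021,0.003, 0.0,0.0,-2.9
0.027,-0.019,0.003, 0.0,0.0,-2.9
0.029,-0.018,0.003, 0.0,0.0,-2.9
0.030,-0.017,0.003, 0.0,0.0,-2.9
0.030,-0.015,0.003, 0.0,0.0,-2.9
0.031,-0.013,0.003, 0.0,0.0,-2.9
0.032,-0.012,0.003, 0.0,0.0,-2.9
0.032,-0.010,0.003, 0.0,0.0,-2.9
0.033,-0.009,0.003, 0.0,0.0,-2.9
0.033,-0.007,0.003, 0.0,0.0,-2.9
0.034,-0.005,0.003, 0.0,0.0,-2.9
0.033,-0.004,0.003, 0.0,0.0,-2.9
0.034,-0.002,0.003, 0.0,0.0,-2.9
0.034,0.000,0.002, 0.0,0.0,-2.9
end [0.3957 0.217  0.2605] yerr deg 0.039733703448128786
```

Request:
move_arm:
  deltas: [-1,0.027,-0.021,0.003,0,0,-2.9,-1,0.027,-0.019,0.003,0,0,-2.9,-1,0.029,-0.018,0.003,0,0,-2.9,-1,0.03,-0.017,0.003,0,0,-2.9,-1,0.03,-0.015,0.003,0,0,-2.9,-1,0.031,-0.013,0.003,0,0,-2.9,-1,0.032,-0.012,0.003,0,0,-2.9,-1,0.032,-0.01,0.003,0,0,-2.9,-1,0.033,-0.009,0.003,0,0,-2.9,-1,0.033,-0.007,0.003,0,0,-2.9]

```text
clock: 3.6
tcp_pos: [0.3984, 0.0815, 0.2714]
orientation: [0.0, 0.754, 0.657, 0.0]
wrist_force: [0.4, -0.8, 0.6]
finger_gap: 0.0855
```

Request:
move_arm:
  deltas: [-1,0.034,-0.005,0.003,0,0,-2.9,-1,0.033,-0.004,0.003,0,0,-2.9,-1,0.034,-0.002,0.003,0,0,-2.9,-1,0.034,0,0.002,0,0,-2.9,-1,0,0,0,0,0,0]

```text
clock: 4.22
tcp_pos: [0.3957, 0.2177, 0.2601]
orientation: [-0.0, 0.683, 0.731, -0.0]
wrist_force: [-0.3, -0.2, 0.1]
finger_gap: 0.0857
```

```bash
python3 - <<'E'
from h import *
stt()
p=shot('side','side1');p=shot('top','top1')
show([.396,.217,.176],tool(3.8),5)
E
```

```text
t 4.22 p [0.3957 0.2177 0.2601] y [ 0.998  0.068 -0.   ] z [-0.  0. -1.] F [-0.3 -0.2  0.1] gap 0.0857 q [ 0.32  0.07 -0.21  1.29  0.    1.83]
0.000,0.000,0.017, -0.0,0.0,-0.0
0.000,0.000,0.017, -0.0,0.0,-0.0
0.001,0.000,0.017, -0.0,0.0,-0.0
-0.000,0.000,0.016, -0.0,0.0,-0.1
-0.000,0.000,0.017, -0.0,0.0,0.0
end [0.3957 0.217  0.1762] yerr deg 0.04176368199611874
```

View pics/side1.png

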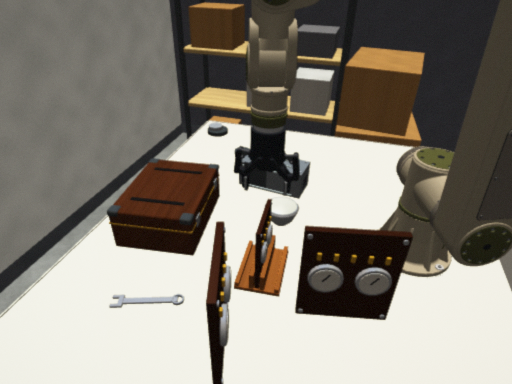

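View pics/top1.png

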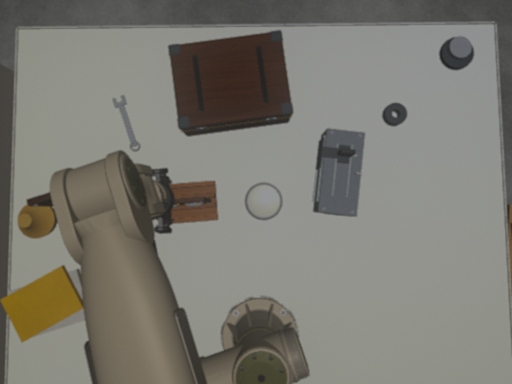

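```bash
python3 - <<'E'
from h import *
s=stt()
for c in('side','top'):
    P=dict(np.load(c+'0.npz'))
    R=Rq(s['orientation']).as_matrix();tp=s['tcp_pos']
    q=np.array([tp,tp-.06*R[:,2],tp+.04*R[:,1],tp-.04*R[:,1],[.396,.217,.192]])
    print(c,cv2.projectPoints(q,P['rvec'],P['tvec'],np.array([[P['fx'],0,P['cx']],[0,P['fy'],P['cy']],[0,0,1.]]),None)[0].reshape(-1,2).round(0).tolist())
E
python3 -c "
import cv2
a=cv2.imread('pics/side1.png')[130:290,210:310];cv2.imwrite('pics/side1c.png',cv2.resize(a,None,fx=3.7,fy=3.7,interpolation=2))"
```

```text
t 4.33 p [0.3958 0.2161 0.2602] y [ 0.998  0.065 -0.   ] z [-0.    -0.001 -1.   ] F [ 0.4  0.7 -0.5] gap 0.0853 q [ 0.32  0.07 -0.21  1.29 -0.    1.83]
side [[266.0, 192.0], [267.0, 170.0], [249.0, 190.0], [283.0, 194.0], [265.0, 215.0]]
top [[169.0, 200.0], [164.0, 200.0], [168.0, 184.0], [170.0, 217.0], [174.0, 201.0]]
```

View pics/side1c.png

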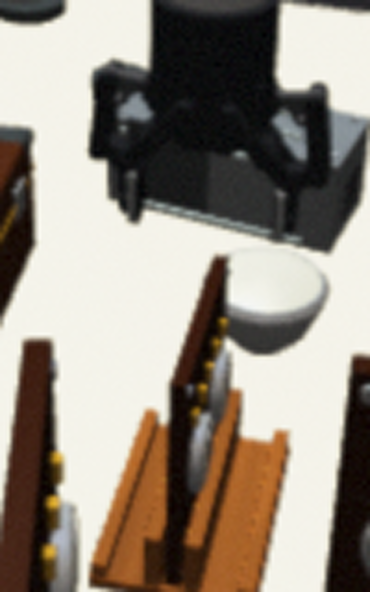

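Request:
move_arm:
  deltas: [-1,0,0,0.025,0,0,0,-1,0,0,0.025,0,0,0,-1,0,0,0.02,0,0,0,-1,0,0,0.014,0,0,0,-1,0,0,0,0,0,0]

```text
clock: 4.95
tcp_pos: [0.3955, 0.2153, 0.1756]
orientation: [-0.0, 0.684, 0.729, -0.001]
wrist_force: [0.4, 0.2, -0.1]
finger_gap: 0.085
```

Request:
move_arm:
  deltas: [0.4,0,0,0,0,0,0,1,0,0,0,0,0,0,1,0,0,0,0,0,0,1,0,0,0,0,0,0,1,0,0,0,0,0,0]
  squeeze: 40

```text
clock: 5.58
tcp_pos: [0.3964, 0.2163, 0.1766]
orientation: [0.0, 0.684, 0.73, 0.0]
wrist_force: [0.5, 0.7, 2.2]
finger_gap: 0.0113
```

```bash
python3 - <<'E'
from h import *
stt()
p=shot('side')
a=p['img'][130:290,210:310,::-1];cv2.imwrite('pics/side2c.png',cv2.resize(a,None,fx=3.7,fy=3.7,interpolation=2))
E
```

```text
t 5.58 p [0.3964 0.2163 0.1766] y [0.998 0.065 0.001] z [ 0.001  0.    -1.   ] F [0.5 0.7 2.2] gap 0.0113 q [ 0.32  0.11 -0.38  1.08  0.    1.83]
```

View pics/side2c.png

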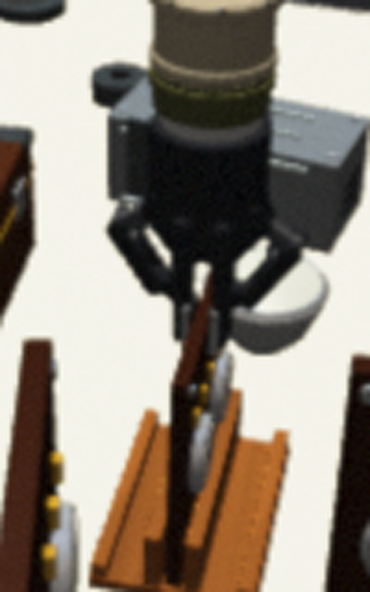

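Request:
move_arm:
  deltas: [1,0,0,-0.008,0,0,0,1,0,0,-0.012,0,0,0,1,0,0,-0.015,0,0,0,1,0,0,-0.015,0,0,0,1,0,0,-0.015,0,0,0,1,0,0,-0.015,0,0,0,1,0,0,0,0,0,0]
  squeeze: 60

```text
clock: 6.5
tcp_pos: [0.3968, 0.2164, 0.2578]
orientation: [0.001, 0.684, 0.73, 0.001]
wrist_force: [-0.4, 1.0, -4.3]
finger_gap: 0.0107
```

```bash
python3 - <<'E'
from h import *
stt()
p=shot('side','side3')
w=cloud(p)
for r in imaging.cut_out(p,'panel_center'):
    q=w[r['mask']];q=q[~np.isnan(q[:,0])];print(r['confidence'],np.round(r['centre']),np.percentile(q,[2,50,98],axis=0).round(3).tolist())
E
```

```text
t 6.5 p [0.3968 0.2164 0.2578] y [0.998 0.064 0.003] z [ 0.003  0.001 -1.   ] F [-0.4  1.  -4.3] gap 0.0107 q [ 0.32  0.07 -0.22  1.28 -0.    1.83]
0.98 [349. 270.] [[0.078, 0.285, 0.011], [0.178, 0.308, 0.162], [0.28, 0.333, 0.26]]
0.79 [219. 305.] [[0.386, 0.364, 0.027], [0.403, 0.52, 0.198], [0.453, 0.561, 0.261]]
0.77 [259. 222.] [[0.38, 0.163, 0.104], [0.39, 0.272, 0.204], [0.399, 0.292, 0.275]]
```

View pics/side3.png

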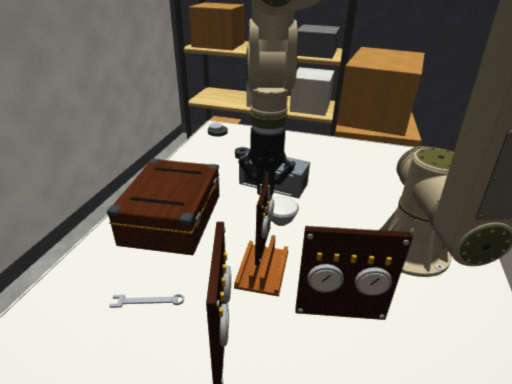

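```bash
cat >> h.py <<'E'
SC=np.array([.7365,.0765,0]);SY=7.2
def sc(x,y,z): return SC+Ro.from_euler('z',SY,degrees=True).apply([x,y,z])
def fromsc(p): return Ro.from_euler('z',-SY,degrees=True).apply(np.array(p)-SC)
E
python3 - <<'E'
from h import *
s=stt()
print(sc(-.1167,.02,.1606))
p,R=show(sc(-.15,.02,.235),tool(7.2,15),10,s)
o,p,R=rows(p,R,sc(-.135,.02,.172),tool(7.2,15),5)
for r in o: print('%.3f,%.3f,%.3f, %.1f,%.1f,%.1f'%r)
E
```

```text
t 6.6 p [0.396  0.216  0.2562] y [ 0.998  0.064 -0.   ] z [-0. -0. -1.] F [-0.   0.4 -4.4] gap 0.0112 q [ 0.32  0.07 -0.22  1.28 -0.    1.83]
[0.61821355 0.08171591 0.1606    ]
-0.015,0.018,0.002, 1.5,-0.0,-0.3
-0.015,0.018,0.002, 1.5,-0.1,-0.4
-0.015,0.018,0.001, 1.5,-0.0,-0.3
-0.016,0.018,0.001, 1.5,-0.1,-0.4
-0.015,0.017,0.000, 1.5,-0.0,-0.3
-0.016,0.018,-0.000, 1.5,-0.1,-0.4
-0.016,0.018,-0.001, 1.5,-0.0,-0.3
-0.015,0.017,-0.001, 1.5,-0.1,-0.4
-0.016,0.017,-0.001, 1.5,-0.0,-0.3
-0.016,0.018,-0.002, 1.5,-0.1,-0.4
end [0.5855 0.0778 0.2347] yerr deg 0.04488783761687234
-0.000,0.006,0.011, -0.0,0.0,0.0
-0.000,0.006,0.012, -0.0,0.0,0.0
-0.000,0.006,0.011, -0.0,0.0,0.0
-0.000,0.006,0.011, -0.0,0.0,0.0
-0.000,0.006,0.012, -0.0,0.0,0.0
```

Request:
move_arm:
  deltas: [1,-0.015,0.018,0.002,1.5,0,-0.3,1,-0.015,0.018,0.002,1.5,-0.1,-0.4,1,-0.015,0.018,0.001,1.5,0,-0.3,1,-0.016,0.018,0.001,1.5,-0.1,-0.4,1,-0.015,0.017,0,1.5,0,-0.3,1,-0.016,0.018,0,1.5,-0.1,-0.4,1,-0.016,0.018,-0.001,1.5,0,-0.3,1,-0.015,0.017,-0.001,1.5,-0.1,-0.4,1,-0.016,0.017,-0.001,1.5,0,-0.3,1,-0.016,0.018,-0.002,1.5,-0.1,-0.4]

```text
clock: 7.85
tcp_pos: [0.5862, 0.0773, 0.2335]
orientation: [-0.087, 0.655, 0.744, -0.099]
wrist_force: [0.8, 0.2, -3.7]
finger_gap: 0.0107
```

```bash
python3 - <<'E'
from h import *
s=stt()
p=shot('side','side4');np.savez('side4.npz',**p)
w=cloud(p)
for r in imaging.cut_out(p,'panel_center'):
    q=w[r['mask']];q=q[~np.isnan(q[:,0])];print(r['confidence'],np.round(r['centre']),np.percentile(q,[2,50,98],axis=0).round(3).tolist())
show(sc(-.135,.02,.172),tool(7.2,15),5,s)
E
```

```text
t 7.85 p [0.5862 0.0773 0.2335] y [ 0.958  0.121 -0.261] z [-0.259 -0.033 -0.965] F [ 0.8  0.2 -3.7] gap 0.0107 q [ 0.01  0.58  0.4   1.65 -0.03  1.46]
0.92 [350. 271.] [[0.077, 0.284, 0.01], [0.178, 0.308, 0.162], [0.281, 0.333, 0.26]]
0.69 [219. 304.] [[0.386, 0.364, 0.028], [0.402, 0.519, 0.198], [0.452, 0.561, 0.261]]
0.57 [217. 186.] [[0.537, -0.024, 0.003], [0.56, 0.102, 0.175], [0.623, 0.151, 0.25]]
0.000,0.006,0.011, -0.0,0.0,0.0
0.000,0.006,0.011, -0.0,0.0,0.0
0.000,0.006,0.011, -0.1,0.0,0.0
0.000,0.006,0.012, 0.0,0.0,0.0
0.000,0.006,0.011, -0.0,0.0,0.0
end [0.6005 0.0791 0.1716] yerr deg 0.03873838249585761
```

View pics/side4.png

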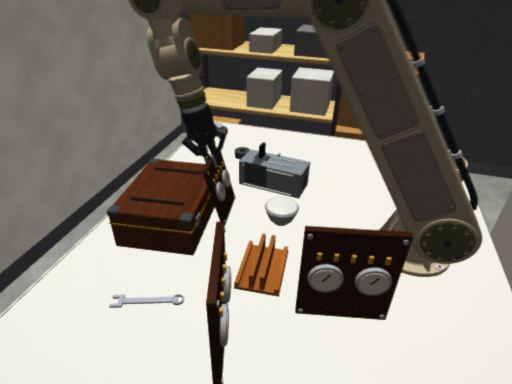

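Request:
move_arm:
  deltas: [1,0,0.006,0.011,0,0,0,1,0,0.006,0.011,0,0,0,1,0,0.006,0.011,0,0,0,1,0,0.006,0.012,0,0,0,1,0,0.006,0.011,0,0,0,1,0,0,0,0,0,0]

```text
clock: 8.7
tcp_pos: [0.5994, 0.0796, 0.1715]
orientation: [-0.087, 0.655, 0.744, -0.099]
wrist_force: [-0.7, 0.1, -4.1]
finger_gap: 0.0109
```

```bash
python3 - <<'E'
from h import *
s=stt()
print(fromsc(s['tcp_pos']).round(4))
p=shot('side','side5');np.savez('side5.npz',**p)
w=cloud(p)
m=(w[...,0]>.5)&(w[...,0]<.612)&(w[...,1]>-.03)&(w[...,1]<.2)&(w[...,2]<.15)&(w[...,2]>-.01)
a=np.array([fromsc(q) for q in w[m]])
# end face points (y max)
print(len(a),a[:,1].max())
e=a[a[:,1]>.085]
for z in np.arange(0,.15,.01):
    k=e[(e[:,2]>=z)&(e[:,2]<z+.01)]
    if len(k): print(round(z,3),len(k),k[:,0].min().round(4),k[:,0].max().round(4),k[:,1].max().round(3))
a=p['img'][120:270,150:290,::-1];cv2.imwrite('pics/side5c.png',cv2.resize(a,None,fx=4,fy=4,interpolation=2))
E
```

```text
t 8.7 p [0.5994 0.0796 0.1715] y [ 0.958  0.121 -0.261] z [-0.259 -0.033 -0.965] F [-0.7  0.1 -4.1] gap 0.0109 q [ 0.01  0.63  0.33  1.54 -0.03  1.46]
[-0.1356  0.0203  0.1715]
2132 0.15144597264555384
0.0 267 -0.2252 -0.1156 0.151
0.01 16 -0.1189 -0.117 0.133
0.02 18 -0.1186 -0.1171 0.139
0.03 17 -0.119 -0.1171 0.138
0.04 17 -0.1631 -0.1167 0.136
0.05 21 -0.1643 -0.117 0.138
0.06 26 -0.1676 -0.117 0.139
0.07 27 -0.1683 -0.1175 0.137
0.08 33 -0.1651 -0.1171 0.136
0.09 38 -0.1625 -0.1174 0.139
0.1 39 -0.1609 -0.1174 0.139
0.11 39 -0.1613 -0.117 0.138
0.12 45 -0.156 -0.1139 0.138
0.13 34 -0.1523 -0.1098 0.139
0.14 17 -0.1495 -0.1366 0.095
```

View pics/side5c.png

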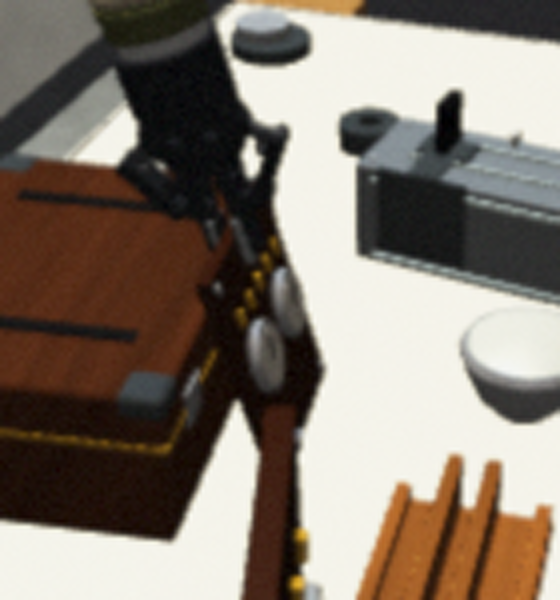

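Request:
move_arm:
  deltas: [1,0,0.001,0.004,0,0,0,1,0,0.001,0.003,0,0,0,1,0,0.0005,0.002,0,0,0,1,0,0,0,0,0,0]

```text
clock: 9.25
tcp_pos: [0.5999, 0.0796, 0.1634]
orientation: [-0.086, 0.656, 0.744, -0.098]
wrist_force: [0.1, 1.3, -3.6]
finger_gap: 0.0109
```

Request:
move_arm:
  deltas: [1,0,0.0004,0.0015,0,0,0,1,0,0.0004,0.0015,0,0,0,1,0,0,0,0,0,0]

```text
clock: 9.62
tcp_pos: [0.6002, 0.0796, 0.1608]
orientation: [-0.086, 0.656, 0.744, -0.098]
wrist_force: [1.2, -1.0, -1.6]
finger_gap: 0.0113
```

```bash
python3 - <<'E'
from h import *
s=stt()
print(fromsc(s['tcp_pos']).round(4))
E
```

```text
t 9.62 p [0.6002 0.0796 0.1608] y [ 0.958  0.121 -0.258] z [-0.256 -0.033 -0.966] F [ 1.2 -1.  -1.6] gap 0.0113 q [ 0.01  0.63  0.31  1.51 -0.03  1.46]
[-0.1349  0.0201  0.1608]
```

Request:
move_arm:
  deltas: [1,0,0.004,-0.0015,0,0,0,1,0,0.005,-0.0013,0,0,0,1,0,0.004,-0.0011,0,0,0,1,0,0.001,-0.0003,0,0,0,1,0,0,0,0,0,0]

```text
clock: 10.25
tcp_pos: [0.6146, 0.0815, 0.1607]
orientation: [-0.086, 0.655, 0.744, -0.098]
wrist_force: [-0.2, -0.6, -3.4]
finger_gap: 0.0111
```

Request:
move_arm:
  deltas: [1,0,0.0015,-0.0004,0,0,0,1,0,0,0,0,0,0]

```text
clock: 10.5
tcp_pos: [0.6163, 0.0816, 0.1608]
orientation: [-0.086, 0.656, 0.744, -0.098]
wrist_force: [-0.1, -0.4, -4.4]
finger_gap: 0.0108
```

Request:
move_arm:
  deltas: [1,0,0.0015,-0.0004,0,0,0,1,0,0,0,0,0,0]

```text
clock: 10.75
tcp_pos: [0.6178, 0.0818, 0.1609]
orientation: [-0.086, 0.656, 0.744, -0.098]
wrist_force: [0.5, 0.1, -3.4]
finger_gap: 0.0112
```

Request:
move_arm:
  deltas: [1,0,0.0015,0,0,0,0,1,0,0,0,0,0,0]

```text
clock: 11.0
tcp_pos: [0.6185, 0.0819, 0.1607]
orientation: [-0.086, 0.655, 0.744, -0.099]
wrist_force: [-2.1, 0.2, -2.1]
finger_gap: 0.0107
```

Request:
move_arm:
  deltas: [1,0,0.0015,0,0,0,0,1,0,0,0,0,0,0]

```text
clock: 11.25
tcp_pos: [0.6187, 0.082, 0.1606]
orientation: [-0.087, 0.655, 0.744, -0.1]
wrist_force: [-6.4, -1.2, 2.0]
finger_gap: 0.011
```

```bash
python3 - <<'E'
from h import *
s=stt()
print(fromsc(s['tcp_pos']).round(4))
p=shot('side','side6')
a=p['img'][120:270,150:290,::-1];cv2.imwrite('pics/side6c.png',cv2.resize(a,None,fx=4,fy=4,interpolation=2))
E
```

```text
t 11.25 p [0.6187 0.082  0.1606] y [ 0.957  0.121 -0.262] z [-0.26  -0.034 -0.965] F [-6.4 -1.2  2. ] gap 0.011 q [ 0.02  0.67  0.39  1.55 -0.03  1.47]
[-0.1161  0.0202  0.1606]
```

View pics/side6c.png

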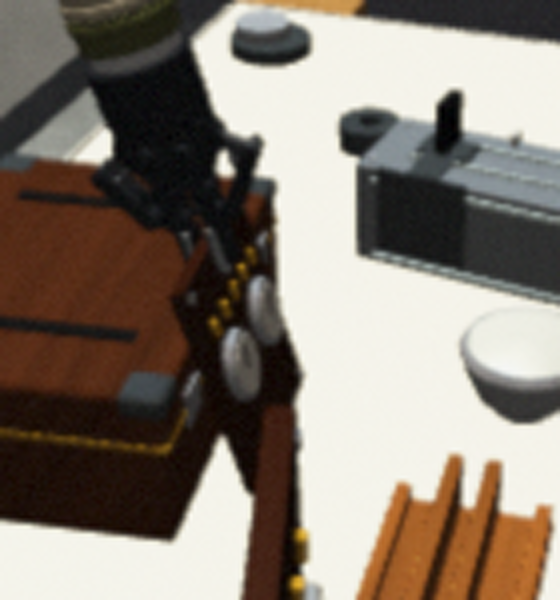

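Request:
move_arm:
  deltas: [0.6,0,0,0,0,0,0,0.4,0,0,0,0,0,0,0.2,0,0,0,0,0,0,0.1,0,0,0,0,0,0]
  squeeze: 20

```text
clock: 11.8
tcp_pos: [0.6207, 0.0822, 0.1602]
orientation: [-0.086, 0.656, 0.744, -0.098]
wrist_force: [-0.3, -0.4, 0.4]
finger_gap: 0.0384
```

```bash
python3 - <<'E'
from h import *
s=stt()
p=shot('side','side7')
a=p['img'][120:270,150:290,::-1];cv2.imwrite('pics/side7c.png',cv2.resize(a,None,fx=4,fy=4,interpolation=2))
E
```

```text
t 11.8 p [0.6207 0.0822 0.1602] y [ 0.958  0.121 -0.258] z [-0.256 -0.033 -0.966] F [-0.3 -0.4  0.4] gap 0.0384 q [ 0.02  0.67  0.39  1.54 -0.03  1.47]
```

View pics/side7c.png

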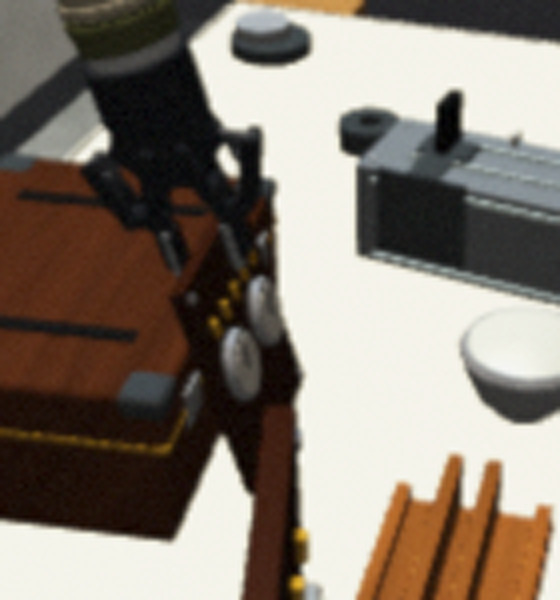

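Request:
move_arm:
  deltas: [0.1,0,0,-0.008,0,0,0,0.1,0,0,-0.015,0,0,0,0.1,0,0,-0.025,0,0,0,0.1,0,0,-0.03,0,0,0,0.1,0,0,-0.03,0,0,0,0.1,0,0,0,0,0,0]

```text
clock: 12.6
tcp_pos: [0.6496, 0.0858, 0.267]
orientation: [-0.084, 0.656, 0.744, -0.096]
wrist_force: [-0.4, 0.2, 0.7]
finger_gap: 0.0385
```

```bash
python3 - <<'E'
from h import *
np.set_printoptions(precision=4,suppress=True)
s=stt()
p=shot('side','side8');np.savez('side8.npz',**p);t=shot('top','top8');np.savez('top8.npz',**t)
w=cloud(p)
for r in imaging.cut_out(p,'panel_center'):
    q=w[r['mask']];q=q[~np.isnan(q[:,0])]
    if q[:,0].mean()<.5: continue
    a=np.array([fromsc(x) for x in q]); print(r['confidence'],np.percentile(a,[2,50,98],axis=0))
    # front-plane fit robust
    a=a[(a[:,0]<-.11)&(a[:,0]>-.2)]
    for _ in range(6):
        c=a.mean(0);n=np.linalg.svd(a-c)[2][2];d=(a-c)@n;a=a[np.abs(d)<max(.003,1.5*d.std())]
    print('normal in suitcase frame',n,'c',c,len(a),d.std())
st={}
for n in('lampbox','headlamp','pulley'): pass
im=t['img'][:,:,::-1]
E
```

```text
t 12.6 p [0.6496 0.0858 0.267 ] y [ 0.96   0.121 -0.254] z [-0.252 -0.033 -0.967] F [-0.4  0.2  0.7] gap 0.0385 q [ 0.02  0.75  0.78  1.86 -0.03  1.47]
0.83 [[-0.1603 -0.0508  0.0141]
 [-0.136   0.0419  0.1135]
 [-0.1105  0.0952  0.1781]]
normal in suitcase frame [-0.9655  0.0036  0.2605] c [-0.1367  0.0295  0.1082] 816 0.0009585005325695013
```

View pics/side8.png

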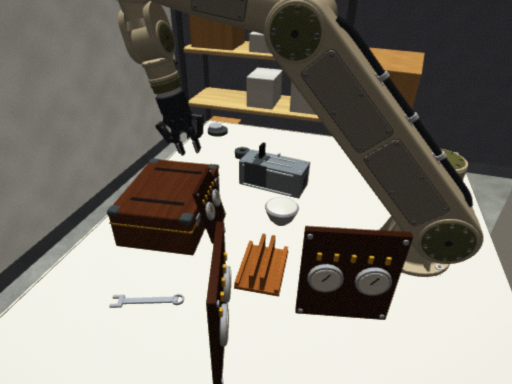

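View pics/top8.png

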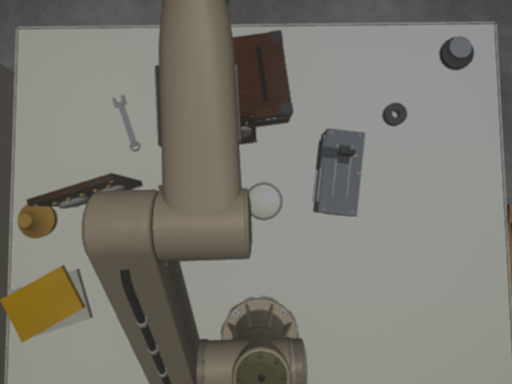

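```bash
python3 - <<'E'
from h import *
np.set_printoptions(precision=4,suppress=True)
for f in ('top0','top8','side8'):
    P=dict(np.load(f+'.npz'));im=P['img'].astype(float).mean(2);w=cloud(P)
    # blobs of bright small things on box: tophat
    th=cv2.morphologyEx(im.astype(np.float32),cv2.MORPH_TOPHAT,np.ones((5,5)))
    m=(w[...,0]>.4)&(w[...,0]<.58)&(w[...,1]>-.30)&(w[...,1]<-.255)&(w[...,2]>.09)
    Rm,_=cv2.Rodrigues(P['rvec']);t=P['tvec']
    v,u=np.where(m&(th>9))
    for a,b in zip(u,v): print(f,a,b,round(float(th[b,a]),1),w[b,a])
    b=(320,140,365,190) if f[0]=='t' else (240,140,310,190)
    c=P['img'][b[1]:b[3],b[0]:b[2],::-1];cv2.imwrite(f'pics/{f}z.png',cv2.resize(c,None,fx=10,fy=10,interpolation=cv2.INTER_NEAREST))
E
```

```text
top0 359 135 16.3 [ 0.579  -0.287   0.1005]
top0 360 135 15.7 [ 0.5794 -0.2904  0.0984]
top0 359 136 12.0 [ 0.5762 -0.2869  0.1005]
top0 360 136 14.0 [ 0.5761 -0.2897  0.1005]
top0 351 145 9.3 [ 0.5506 -0.2633  0.1014]
top0 352 145 17.0 [ 0.5505 -0.2661  0.1018]
top0 351 146 11.7 [ 0.5479 -0.2635  0.1002]
top0 352 146 17.0 [ 0.5477 -0.266   0.1018]
top0 351 147 12.0 [ 0.5448 -0.2629  0.1024]
top0 352 147 18.3 [ 0.5461 -0.268   0.0932]
top0 352 148 10.3 [ 0.5425 -0.2667  0.0983]
top0 355 154 14.7 [ 0.525  -0.274   0.1008]
top0 356 154 20.0 [ 0.5249 -0.2767  0.1013]
top0 357 154 11.0 [ 0.5246 -0.2792  0.1029]
top0 354 155 20.0 [ 0.5217 -0.2702  0.1045]
top0 355 155 31.3 [ 0.5215 -0.2728  0.1054]
top0 356 155 28.7 [ 0.5214 -0.2755  0.1058]
top0 357 155 13.7 [ 0.522  -0.2795  0.1011]
top0 353 156 11.3 [ 0.5183 -0.2664  0.1084]
top0 354 156 21.3 [ 0.5186 -0.2697  0.1063]
top0 355 156 19.7 [ 0.5185 -0.2724  0.1065]
top0 356 156 16.3 [ 0.5194 -0.277   0.0997]
top0 350 158 13.3 [ 0.5131 -0.2584  0.1061]
top0 351 158 13.0 [ 0.5138 -0.2626  0.1003]
top0 350 159 16.7 [ 0.5108 -0.2592  0.1021]
t
[... 4938 characters left out ...]
[ 0.4461 -0.2554  0.099 ]
side8 255 150 12.7 [ 0.5675 -0.2947  0.1029]
side8 257 150 29.0 [ 0.5603 -0.2974  0.1027]
side8 257 151 13.3 [ 0.5587 -0.2918  0.1014]
side8 275 154 17.7 [ 0.4871 -0.2872  0.1022]
side8 276 154 21.3 [ 0.484  -0.2906  0.1011]
side8 276 155 10.3 [ 0.482  -0.2825  0.1011]
side8 271 156 15.3 [ 0.4962 -0.2615  0.1049]
side8 273 157 16.0 [ 0.4876 -0.2575  0.1041]
side8 275 157 34.3 [ 0.4801 -0.2577  0.1052]
side8 276 157 26.3 [ 0.4765 -0.2586  0.1054]
side8 277 157 14.7 [ 0.4746 -0.2672  0.1015]
side8 279 157 12.0 [ 0.4668 -0.2661  0.1032]
side8 279 158 26.3 [ 0.4645 -0.2556  0.1047]
side8 280 158 15.7 [ 0.4612 -0.258   0.104 ]
side8 281 158 11.7 [ 0.4585 -0.2629  0.1021]
```

View pics/top8z.png

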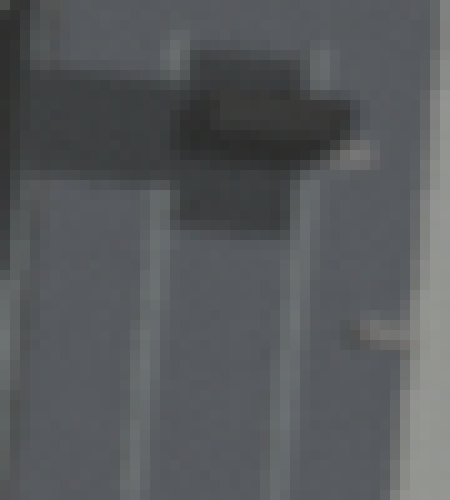

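View pics/side8z.png

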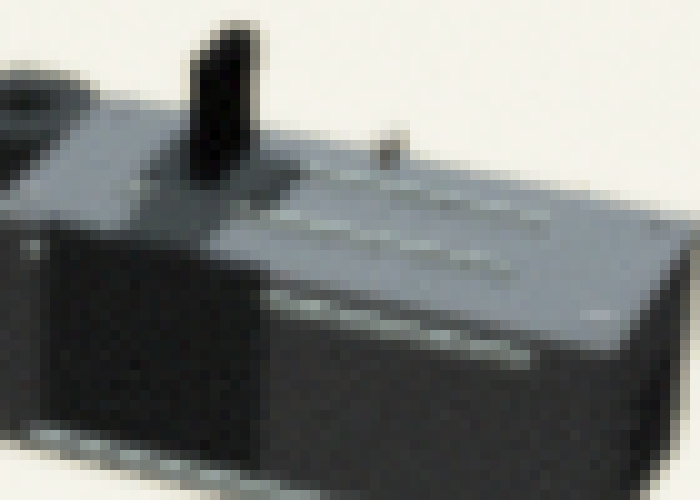

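```bash
python3 - <<'E'
from h import *
s=stt()
p,R=show([.5245,-.2388,.26],tool(-7.4),10,s)
E
```

```text
t 12.75 p [0.648  0.0858 0.2635] y [ 0.958  0.121 -0.26 ] z [-0.258 -0.033 -0.966] F [-0.8 -1.   0.3] gap 0.0387 q [ 0.02  0.75  0.77  1.86 -0.03  1.47]
-0.031,-0.016,0.005, -1.5,0.2,1.5
-0.031,-0.015,0.004, -1.5,0.2,1.4
-0.031,-0.014,0.003, -1.5,0.2,1.5
-0.032,-0.014,0.003, -1.5,0.2,1.4
-0.032,-0.012,0.003, -1.5,0.2,1.5
-0.033,-0.013,0.002, -1.5,0.2,1.4
-0.032,-0.011,0.002, -1.5,0.2,1.5
-0.033,-0.010,0.002, -1.5,0.2,1.4
-0.034,-0.010,0.001, -1.5,0.2,1.5
-0.033,-0.009,0.000, -1.5,0.2,1.4
end [ 0.5246 -0.2385  0.2602] yerr deg 0.06282650180910632
```

Request:
move_arm:
  deltas: [0.1,-0.031,-0.016,0.005,-1.5,0.2,1.5,0.1,-0.031,-0.015,0.004,-1.5,0.2,1.4,0.1,-0.031,-0.014,0.003,-1.5,0.2,1.5,0.1,-0.032,-0.014,0.003,-1.5,0.2,1.4,-0.2,-0.032,-0.012,0.003,-1.5,0.2,1.5,-0.2,-0.033,-0.013,0.002,-1.5,0.2,1.4,-0.2,-0.032,-0.011,0.002,-1.5,0.2,1.5,-0.2,-0.033,-0.01,0.002,-1.5,0.2,1.4,-0.2,-0.034,-0.01,0.001,-1.5,0.2,1.5,-0.2,-0.033,-0.009,0,-1.5,0.2,1.4]

```text
clock: 14.0
tcp_pos: [0.5232, -0.2389, 0.2596]
orientation: [-0.001, 0.751, 0.66, 0.001]
wrist_force: [-0.4, -0.2, -0.4]
finger_gap: 0.0512
```

Request:
move_arm:
  deltas: [-0.2,0,0,0,0,0,0]

```text
clock: 14.12
tcp_pos: [0.5228, -0.2399, 0.2599]
orientation: [-0.001, 0.752, 0.659, 0.0]
wrist_force: [0.7, 0.4, -0.4]
finger_gap: 0.0512
```

```bash
python3 - <<'E'
from h import *
np.set_printoptions(precision=4,suppress=True)
s=stt()
p=shot('side','side9');np.savez('side9.npz',**p)
w=cloud(p)
for r in imaging.cut_out(p,'panel_center'):
    q=w[r['mask']];q=q[~np.isnan(q[:,0])]
    if q[:,0].mean()<.5: continue
    a=np.array([fromsc(x) for x in q])
    a=a[(a[:,0]<-.11)&(a[:,0]>-.2)]
    for _ in range(6):
        c=a.mean(0);n=np.linalg.svd(a-c)[2][2];d=(a-c)@n;a=a[np.abs(d)<max(.003,1.5*d.std())]
    print('normal in suitcase frame',n,'c',c,len(a),d.std())
show([.5245,-.2388,.129],tool(-7.4),6,s)
E
```

```text
t 14.12 p [ 0.5228 -0.2399  0.2599] y [ 0.991 -0.132 -0.   ] z [-0.     0.002 -1.   ] F [ 0.7  0.4 -0.4] gap 0.0512 q [-0.57  0.31  0.09  1.35  0.    1.13]
normal in suitcase frame [-0.9656  0.0039  0.2601] c [-0.1368  0.0301  0.108 ] 828 0.001028873946077211
0.000,0.000,0.022, -0.0,-0.0,-0.0
0.000,0.001,0.022, -0.0,-0.0,-0.1
0.001,-0.000,0.021, -0.0,-0.0,0.0
-0.000,0.000,0.022, -0.0,-0.1,-0.0
0.000,0.000,0.022, -0.0,0.0,-0.1
0.000,0.001,0.022, -0.0,0.0,0.0
end [ 0.5248 -0.2391  0.1289] yerr deg 0.02701263878742781
```

View pics/side9.png

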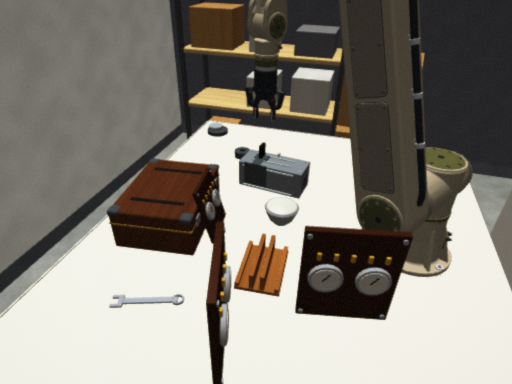

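Request:
move_arm:
  deltas: [-0.2,0,0.001,0.025,0,0,0,-0.2,0,0.001,0.03,0,0,0,-0.2,0.001,0,0.03,0,0,0,-0.2,0,0,0.025,0,0,0,-0.2,0,0,0.015,0,0,0,-0.2,0,0,0.006,0,0,0,-0.2,0,0,0,0,0,0]

```text
clock: 15.1
tcp_pos: [0.5273, -0.2374, 0.1301]
orientation: [0.0, 0.751, 0.66, 0.001]
wrist_force: [0.8, -0.2, -0.6]
finger_gap: 0.0513
```

Request:
move_arm:
  deltas: [0.4,0,0,0,0,0,0,0.7,0,0,0,0,0,0,1,0,0,0,0,0,0,1,0,0,0,0,0,0,1,0,0,0,0,0,0]
  squeeze: 50

```text
clock: 15.72
tcp_pos: [0.527, -0.238, 0.131]
orientation: [0.001, 0.751, 0.66, 0.001]
wrist_force: [-3.5, 0.6, 5.0]
finger_gap: 0.0132
```

```bash
python3 - <<'E'
from h import *
s=stt()
for c in('side','top'):
    p=shot(c,c+'10')
    b=(220,120,320,200) if c=='side' else (300,110,380,230)
    a=p['img'][b[1]:b[3],b[0]:b[2],::-1];cv2.imwrite(f'pics/{c}10c.png',cv2.resize(a,None,fx=5,fy=5,interpolation=2))
E
```

```text
t 15.72 p [ 0.527 -0.238  0.131] y [ 0.992 -0.129  0.002] z [ 0.002  0.    -1.   ] F [-3.5  0.6  5. ] gap 0.0132 q [-0.56  0.37 -0.15  1.05  0.    1.14]
```

View pics/side10c.png

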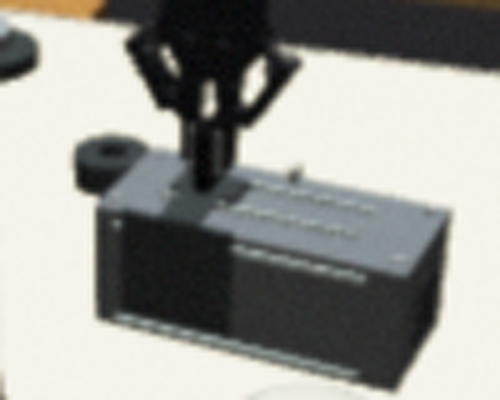

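View pics/top10c.png

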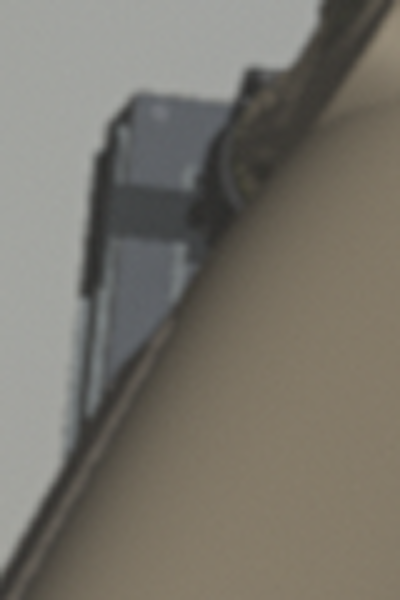

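Request:
move_arm:
  deltas: [1,0,-0.004,0,0,0,0,1,0,-0.007,0,0,0,0,1,0,-0.008,0,0,0,0,1,0,-0.008,0,0,0,0,1,0,-0.008,0,0,0,0,1,0,-0.007,0,0,0,0,1,0,-0.004,0,0,0,0,1,0,-0.003,0,0,0,0,1,0,0,0,0,0,0]

```text
clock: 16.95
tcp_pos: [0.48, -0.2319, 0.131]
orientation: [0.002, 0.751, 0.66, 0.002]
wrist_force: [6.9, 0.7, 3.6]
finger_gap: 0.0134
```

```bash
python3 - <<'E'
from h import *
s=stt();bx=np.array([.9917,-.1288]);print('along',s['tcp_pos'][:2]@bx)
P=dict(np.load('side8.npz'));K=np.array([[P['fx'],0,P['cx']],[0,P['fy'],P['cy']],[0,0,1.]])
def pr(q): return cv2.projectPoints(np.array(q,float),P['rvec'],P['tvec'],K,None)[0].reshape(-1,2).round(1).tolist()
print('tab base/top',pr([[.4706,-.278,.10],[.4706,-.278,.112],[.4698,-.286,.112]]))
print('tcp',pr([s['tcp_pos']]))
for c in('side','top'):
    p=shot(c,c+'11');np.savez(c+'11.npz',**p)
    b=(220,120,320,200) if c=='side' else (300,110,380,230)
    a=p['img'][b[1]:b[3],b[0]:b[2],::-1];cv2.imwrite(f'pics/{c}11c.png',cv2.resize(a,None,fx=5 if c=='top' else 7,fy=5 if c=='top' else 7,interpolation=2))
E
```

```text
t 16.95 p [ 0.48   -0.2319  0.131 ] y [ 0.992 -0.128  0.006] z [ 0.006 -0.    -1.   ] F [6.9 0.7 3.6] gap 0.0134 q [-0.6   0.29 -0.27  1.01  0.    1.1 ]
along 0.5059355070495725
tab base/top [[278.7, 156.2], [278.9, 153.3], [279.6, 152.4]]
tcp [[273.7, 153.8]]
```

View pics/side11c.png

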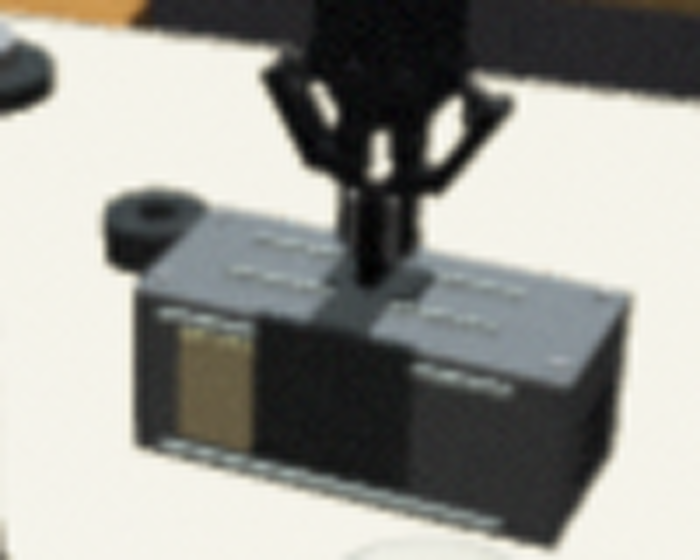

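View pics/top11c.png

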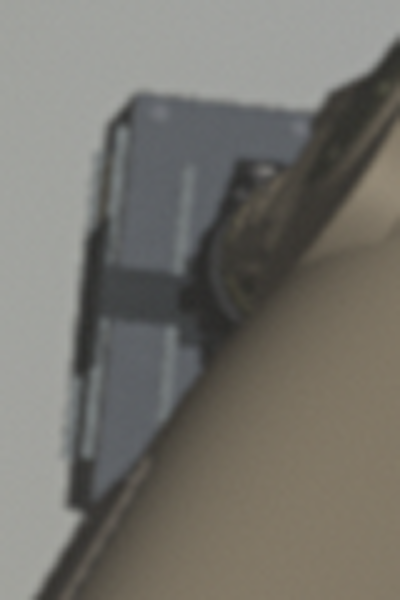

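```bash
python3 - <<'E'
from h import *
from scipy.ndimage import map_coordinates
yaw=np.radians(-7.4);bx=np.array([np.cos(yaw),np.sin(yaw),0]);by=np.array([-np.sin(yaw),np.cos(yaw),0])
def prof(f,z,yoff):
    P=dict(np.load(f+'.npz'));K=np.array([[P['fx'],0,P['cx']],[0,P['fy'],P['cy']],[0,0,1.]])
    g=np.array([.5245,-.2388,0]);o=g-bx*(g@bx)
    a=np.arange(.44,.60,.0005)
    q=o+a[:,None]*bx+yoff*by+[0,0,z]
    uv=cv2.projectPoints(q,P['rvec'],P['tvec'],K,None)[0].reshape(-1,2)
    return a,map_coordinates(P['img'].astype(float).mean(2),[uv[:,1],uv[:,0]],order=1)
for cam in('top','side'):
  for z,yo in((.107,.030),(.107,.035),(.07,.065)):
    out=[]
    for f in(cam+'8',cam+'11'):
        a,v=prof(f,z,yo);lo,hi=np.percentile(v,5),np.percentile(v,80);th=(lo+hi)/2
        k=np.where((v[1:]<th)!=(v[:-1]<th))[0]; out.append(a[k].round(4).tolist())
    print(cam,z,yo,out)
E
```

```text
top 0.107 0.03 [[0.536, 0.5665], [0.4895, 0.52]]
top 0.107 0.035 [[0.5365, 0.567], [0.4895, 0.5195]]
top 0.07 0.065 [[0.504, 0.5885], [0.459, 0.543]]
side 0.107 0.03 [[0.5355, 0.5715], [0.4905, 0.5225]]
side 0.107 0.035 [[0.5365, 0.5705], [0.49, 0.5225]]
side 0.07 0.065 [[0.5085, 0.5945], [0.547, 0.5925]]
```

Request:
move_arm:
  deltas: [1,0,-0.001,0,0,0,0,1,0,-0.001,0,0,0,0,1,0,0,0,0,0,0,1,0,0,0,0,0,0]

```text
clock: 17.55
tcp_pos: [0.4783, -0.2317, 0.131]
orientation: [0.002, 0.751, 0.66, 0.002]
wrist_force: [6.9, -0.0, 3.2]
finger_gap: 0.0135
```

```bash
python3 - <<'E'
from h import *
np.set_printoptions(precision=4,suppress=True)
s=stt();bx=np.array([.9917,-.1288]);print('along',s['tcp_pos'][:2]@bx, 'qvel',np.abs(s['qvel']).max())
p=shot('side','side12');w=cloud(p);t=shot('top','top12');np.savez('top12.npz',**t)
for r in imaging.cut_out(p,'panel_center'):
    q=w[r['mask']];q=q[~np.isnan(q[:,0])]
    if q[:,0].mean()<.5: continue
    a=np.array([fromsc(x) for x in q])
    a=a[(a[:,0]<-.11)&(a[:,0]>-.2)]
    for _ in range(6):
        c=a.mean(0);n=np.linalg.svd(a-c)[2][2];d=(a-c)@n;a=a[np.abs(d)<max(.003,1.5*d.std())]
    print('panel normal',n,'c',c)
for n in('headlamp','pulley','wrench'):
    for r in imaging.cut_out(p,n)[:1]:
        q=w[r['mask']];q=q[~np.isnan(q[:,0])];print(n,r['confidence'],np.percentile(q,[3,50,97],axis=0).round(3).tolist())
from scipy.ndimage import map_coordinates
yaw=np.radians(-7.4);bx=np.array([np.cos(yaw),np.sin(yaw),0]);by=np.array([-np.sin(yaw),np.cos(yaw),0])
P=t;K=np.array([[P['fx'],0,P['cx']],[0,P['fy'],P['cy']],[0,0,1.]])
g=np.array([.5245,-.2388,0]);o=g-bx*(g@bx);a=np.arange(.44,.60,.0005)
uv=cv2.projectPoints(o+a[:,None]*bx+.03*by+[0,0,.107],P['rvec'],P['tvec'],K,None)[0].reshape(-1,2)
v=map_coordinates(P['img'].astype(float).mean(2),[uv[:,1],uv[:,0]],order=1);th=(np.percentile(v,5)+np.percentile(v,80))/2
print('strap',a[np.where((v[1:]<th)!=(v[:-1]<th))[0]])
E
```

```text
t 17.55 p [ 0.4783 -0.2317  0.131 ] y [ 0.992 -0.128  0.006] z [ 0.006 -0.001 -1.   ] F [ 6.9 -0.   3.2] gap 0.0135 q [-0.6   0.29 -0.27  1.01  0.    1.1 ]
along 0.5041847217617164 qvel 0.0014838954236033777
panel normal [-0.965   0.0037  0.2623] c [-0.1365  0.029   0.1088]
headlamp 0.72 [[0.351, -0.05, 0.026], [0.394, 0.008, 0.068], [0.441, 0.035, 0.075]]
pulley 0.61 [[0.641, -0.441, 0.01], [0.664, -0.401, 0.03], [0.685, -0.386, 0.034]]
wrench 0.65 [[0.565, 0.365, 0.001], [0.651, 0.404, 0.008], [0.72, 0.44, 0.011]]
strap [0.4875 0.5175]
```

View pics/side12.png

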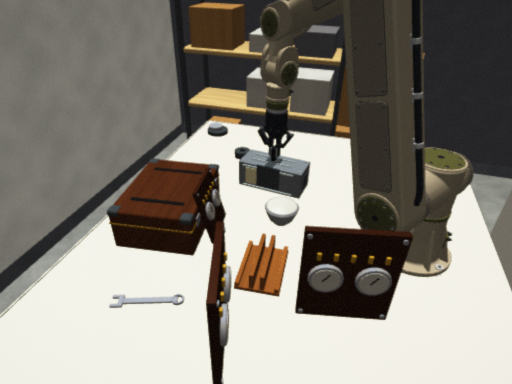

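```bash
python3 -c "
from workcell import env,order
print(order.hand_in()); s=env.get_state(); print(s['clock'],s['tcp_pos'],s['wrist_force'],s['finger_gap'])"
```

```text
the job is handed in; nothing more can be done
None
the job is handed in; nothing more can be done
```

The panel is out of the stand and leaning against the suitcase, and the shutter is held out at the index tab. I handed the job in at about 17.6 s of the 48 s allowed; handing in gives no verdict.

- **Panel:** I took the smallest of the three look-alikes, the one in the stand's groove. It leans back about 15° against the suitcase front, dials outwards, within about 0.3° of square. I let go and withdrew, and it was still in the same place in every later picture.
- **Shutter:** It is gripped with 50 N set and pulled out about 49 mm. The pictures put the pointer-to-tab distance at about 48.7 mm (±1.5 mm), well inside the 6 mm limit. The wrist was feeling about 7 N from the spring, and nothing was moving.
- **Bystanders:** The headlamp, pulley and wrench measured within about 3 to 4 mm of where they started.

**Not directly checked:** At the end the arm and gripper hid the pointer and the tab from both cameras. The alignment therefore rests on how far the shutter's crossbar moved in the top view. The arm's own reading agrees to within about a millimetre.

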